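# Lock the camera stand's column at its tape mark

### The arm

A 7-joint arm with a two-finger parallel gripper is mounted at the origin on the work surface. World frame = base frame: x ahead of the robot, y to its left, z up, the work surface at z = 0. Lengths are in m, angles in rad, forces in N, time in s.
With the tool pointing down it reaches from about 0.4 to 0.85 m from the base axis. Payload 4.4 kg.
Tool frame: the origin (TCP) lies midway between the tips of the shut fingers; the grasp point (between the pads) lies 19 mm behind it; z points along the fingers, y is the direction in which the jaws open and shut (so a half turn about z gives the same grasp; the last joint's range is limited). The gripper opens to 94 mm and grips with 3 to 60 N. Pads are 16 mm wide; open, the fingers measure 119 mm over their backs; the gripper's body (75 mm by 177 mm) begins 78 mm behind the grasp point.
Start: joints at [1.051, 0.628, 0.038, 1.517, -0.027, 0.996, -0.02], TCP at [0.285, -0.584, 0.205] pointing down, gripper open.
Joint ranges: [-3.06, 3.06], [-0.37, 2.12], [-1.25, 1.32], [0.18, 2.47], [-1.1, 4.24], [0.23, 1.98], [-2.94, 2.94]. Speed limits (rad/s): [2.57, 2.57, 3.14, 3.14, 3.14, 3.14, 3.14].

### API

Orientations are given as a 3x3 rotation matrix whose columns are the frame's x, y, z axes.
In Python, from plant import ctrl, vision, get_clock, get_joints, get_joint_vel, get_tau, get_tool_pos, get_ee_rot, get_wrist_force, get_wrist_torque, get_finger_gap gives the robot as it stands. Calls block until the motion is done:
- ctrl.goto(position, orientation): joint-space move of the TCP to a pose.
- ctrl.movel(position, rate=0.15, rot=None, until_force=None): straight line of the TCP; rot=None keeps the orientation; rate is the mean speed in m/s. With until_force (N) it stops when the force on the tool has changed by that much, and returns True; else False.
- ctrl.move_j(angles): joint-space move.
- ctrl.let_go() and ctrl.close(f_grip=None): open the fingers fully, or close them until they stop; f_grip is the grip in N (None keeps the last).
- ctrl.sleep(seconds).
- ctrl.inverse_kinematics(position, orientation): joint angles nearest the present ones, or None.
- vision.snapshot(name): name is "scene" or "top" or "wrist"; returns a dict with "color" (480x640x3 uint8, red, green, blue), "fx", "fy", "cx", "cy" (pixels), "R" (3x3) and "t" (3): a world point X has camera coordinates R X + t; the wrist camera has in their place "T_tool_cam" (4x4, takes a point from camera to tool coordinates, whose origin is the TCP and whose axes are the flange's). Camera axes: x right, y down, z forward; pixel columns grow to the right and rows downward; lengths in m; the calibration is good to about 2 mm. A picture is of the moment at which its call begins: read the wrist's pose just before it. There is no depth.
A pose or a line that the arm cannot do raises ctrl.PlanningError and nothing moves.
- ctrl.sign_off(): hands the job in, once; it reports no verdict.
Readings, each from a call of its own:
- get_clock(): time.
- get_joints(): joint angles.
- get_joint_vel(): joint speeds.
- get_tau(): joint torques, N m.
- get_tool_pos(): TCP position.
- get_ee_rot(): TCP orientation.
- get_wrist_force(): force on the tool from outside, world axes, zero at the start.
- get_wrist_torque(): the same for the moment, N m.
- get_finger_gap(): finger opening in m.
Only numpy, scipy, OpenCV 4.12 (cv2) and the standard library are available. Lean on these libraries where they do the work, as an engineer would, in place of code of your own. Each camera call takes 0.05 s, during which the arm holds its last target.

### The job

Set the phone-camera stand to its taped height for photographing the shoe trees: grip the spring-lifted aluminium column, press it down until the lower edge of the blue tape is level with the top of the black bush it slides in, and only then, still holding the column there, sweep the orange cam lever round until it is fully closed over the black stop lug (turn the hand on the column and the side of a finger pushes the lever). Do not let go: finish while still gripping the column at its mark with the lever closed, so that I can nip up the clamp screw. Keep the stand upright in its place and leave the bell, tin, key organizer and shoe trees alone.

Things in the scene. Friction and masses are not known exactly. Their poses are not given: they have to be found in the camera images.
- stand: Phone-camera stand, loose on the bench, about 2.6 kg: black base 160 mm across, 14 mm high; grey tube 30 mm across; black collar 38 mm across, 78 to 100 mm high; orange cam ring 47 mm across up to 116 mm; black guide bush 27 mm across up to 121 mm; the column slides in it. Origin: centre of the base's underside; its z axis is the axis of tube, ring and column.
- stop_lug (a point): Top outer end of the fixed black stop lug that sticks out of the collar along the stand's +x, 49 mm from the axis and 98 mm above the bench (lug 13 mm wide). The closed lever lies right above it.
- mouth (a point): Centre of the top edge of the black guide bush from which the column comes out, 121 mm above the bench; the tape's lower edge must come level with it. x, y give the column's axis.
- column (a joint): Height of the column in m: 0 fully in (its top 30 mm above the mouth) to 0.065 fully up (top 95 mm above), where the spring holds it at the start. The spring pushes it up with 3 N at the top, 7 N low down. The column is a bare round tube 20 mm across, 0.22 kg, free to turn about its axis with the hand; the stud on its top is 8 mm high and thinner.
- column_top (a point): Centre of the column's flat top end (without the 8 mm stud).
- mark (a point): On the column's axis, level with the lower edge of the blue tape wrapped round the column (tape 6 mm high, does not slip). It lies 46 to 60 mm below the column's top, differently each time; it moves with the column.
- cam_lever (a joint): Angle of the cam lever in rad about the column's axis: 0 closed (lever over the stop lug), growing anticlockwise seen from above as it opens, stop at 1.2. So it closes clockwise seen from above. It starts at 0.85 to 1.1 and stays where it is left (friction 0.09 N m). Until the clamp screw is nipped up, the closed cam alone does not hold the column against its spring.
- lever_fin (a point): Top outer end (51 mm from the axis) of the lever's upright thumb fin. The fin runs radially 16 to 56 mm from the axis, 7 mm thick, up to 146 mm above the bench (25 mm above the mouth). Fingers gripping the column with tips 6 to 15 mm above the mouth meet its side as the hand turns; a 22 mm wide finger meets it when its middle is about 0.95 rad from the fin.
- bell: White ceramic bell, 62 mm across, 73 mm high, loose. Origin: centre of its underside. Leave alone.
- tin: Closed aluminium tin, 78 mm across, 49 mm high, loose. Origin: centre of its underside. Leave alone.
- key_organizer: Grey plastic key organizer with a steel spring clip pinching two keys, about 115 x 45 mm, 14 mm high, loose. Origin: underside of the grey plate's centre. Leave alone.
- shoe_trees: Oak tray with a row of four white plastic shoe trees, 230 x 360 mm, about 80 mm high, loose. Origin: centre of its underside. Leave alone.
Mind the look-alikes: they are no part of the job. There is more than one size of the stand; the job needs the largest.

How it is judged:
On the way, in this order (a step that is already met when the one before it is completed fails the run):
1. the column is gripped and held down with the tape's lower edge at the mouth (3 mm), the lever still open (z of mark in the frame of mouth between -0.003 and 0.003 m and contact force between the fingers and column above 2 N and value of joint cam_lever above 0.75 rad), for 0.3 s.
2. the lever is closed while the column is still held at the mark (z of mark in the frame of mouth between -0.003 and 0.003 m and contact force between the fingers and column above 2 N and value of joint cam_lever below 0.1 rad), for 0.3 s.
At the end, for the whole second after the job is handed in: Through the last second the fingers still grip the column (more than 2 N), the tape's lower edge is within 3 mm of the mouth, the lever is within 0.1 rad of closed, and the stand stands upright and at rest on the bench within 30 mm of where it was (all of step 2 and angle between stand's own z axis and vertical below 0.05 rad and height (world z) of stand below 0.004 m and distance of stand from where it was at the start of the episode below 0.03 m and linear speed of stand below 0.02 m/s); the arm keeps its last pose, push and grip.
It fails at once if the lever is swung while the column is not in the grip (value of joint cam_lever between 0.12 and 0.7 rad and contact force between the fingers and column below 0.3 N).
It fails at once if the lever is swung while the tape is more than 6 mm off the mouth (value of joint cam_lever below 0.7 rad and (z of mark in the frame of mouth above 0.006 m or z of mark in the frame of mouth below -0.006 m)).
It fails at once if the stand is lifted, tipped or dragged away (angle between stand's own z axis and vertical above 0.15 rad or distance of stand from where it was at the start of the episode above 0.04 m).
It fails at once if a bystander is disturbed (distance of any of bell, tin, key_organizer, shoe_trees from where it was at the start of the episode above 0.015 m).
It also fails if it takes over 48 s, if anything falls off the work surface, if the arm or the gripper's body presses on something with over 40 N, if the wrist force passes 120 N, or if a joint passes its speed limit or range.

## Working session

There is one attempt and no reset: what is moved stays moved. The work goes in short steps, each a Python script; the robot and the scene stay as the last script left them, time stands still between calls to the robot, and variables do not carry over. Pictures are saved under pics/ and viewed, and the job is handed in when it is done.

```bash
ls; mkdir -p pics; python3 - <<'E'
from plant import *
import cv2
print(get_clock(),get_tool_pos(),get_finger_gap()); print(get_ee_rot())
for n in ["scene","top","wrist"]:
    s=vision.snapshot(n); cv2.imwrite(f"pics/{n}0.png",s["color"][:,:,::-1]); print(n,{k:v for k,v in s.items() if k!="color"})
E
```

```text
pics
0.0 [ 0.28469713 -0.58360515  0.20458997] 0.09401219253378715
[[ 8.98790722e-01  4.38377219e-01 -8.07307818e-04]
 [ 4.38377962e-01 -8.98789198e-01  1.65539774e-03]
 [ 8.91129218e-08 -1.84176209e-03 -9.99998304e-01]]
scene {'fx': 551.324004401492, 'fy': 551.324004401492, 'cx': 319.13651979963265, 'cy': 246.71250239130035, 'R': array([[ 0.42687051,  0.90417756, -0.01563694],
       [ 0.5325904 , -0.26534016, -0.80370521],
       [-0.73084132,  0.33474997, -0.59482218]]), 't': array([-0.22025732, -0.21436736,  1.4840562 ])}
top {'fx': 547.1523591387052, 'fy': 547.1523591387052, 'cx': 323.74873100176376, 'cy': 251.45647904988772, 'R': array([[-7.54959525e-04, -9.99748972e-01, -2.23924590e-02],
       [-9.88552547e-01,  4.12459635e-03, -1.50820587e-01],
       [ 1.50875086e-01,  2.20222590e-02, -9.88307507e-01]]), 't': array([0.00107608, 0.56457547, 0.98420402])}
wrist {'fx': 375.7454362151463, 'fy': 375.7454362151463, 'cx': 315.78930557661516, 'cy': 236.1536868170192, 'T_tool_cam': array([[-9.34789579e-04, -9.64821816e-01, -2.62903003e-01,
         7.66481434e-02],
       [ 9.99998852e-01, -5.88354923e-04, -1.39644978e-03,
         5.77558506e-04],
       [ 1.19264493e-03, -2.62904007e-01,  9.64821258e-01,
        -1.80252226e-01],
       [ 0.00000000e+00,  0.00000000e+00,  0.00000000e+00,
         1.00000000e+00]])}
```

View pics/scene0.png

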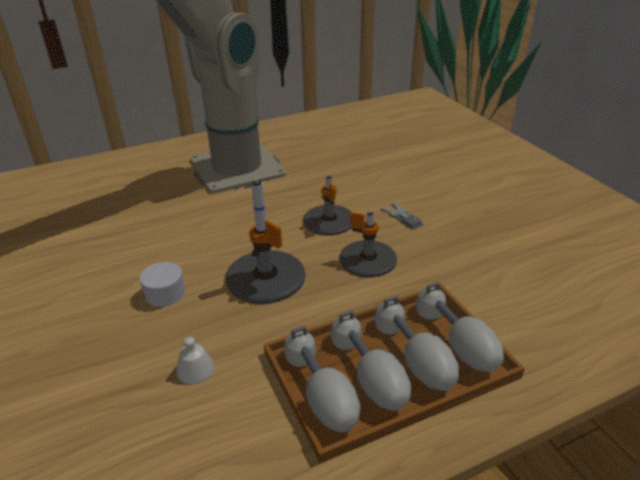

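View pics/top0.png

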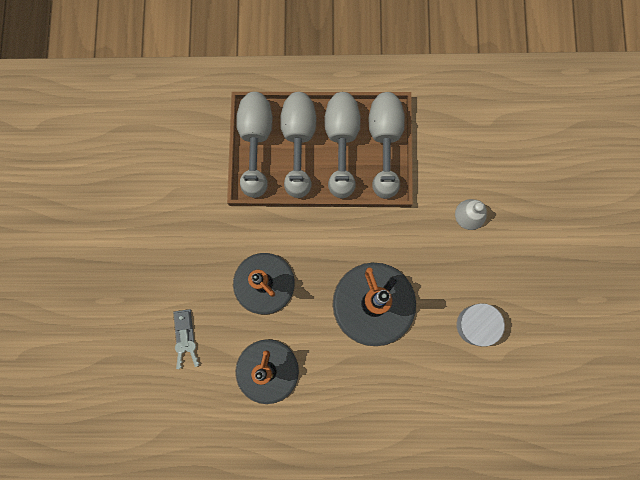

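The large stand is at about (375,303) in the top view and (265,275) in the scene view. Next I'll enlarge both.

```bash
python3 - <<'E'
import cv2,numpy as np
a=cv2.imread("pics/top0.png")[255:355,325:425]; b=cv2.imread("pics/scene0.png")[170:310,215:315]
cv2.imwrite("pics/ct.png",cv2.resize(a,None,fx=6,fy=6,interpolation=cv2.INTER_CUBIC))
cv2.imwrite("pics/cs.png",cv2.resize(b[:100],None,fx=6,fy=6,interpolation=cv2.INTER_CUBIC))
E
```

```text
(no output)
```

View pics/ct.png

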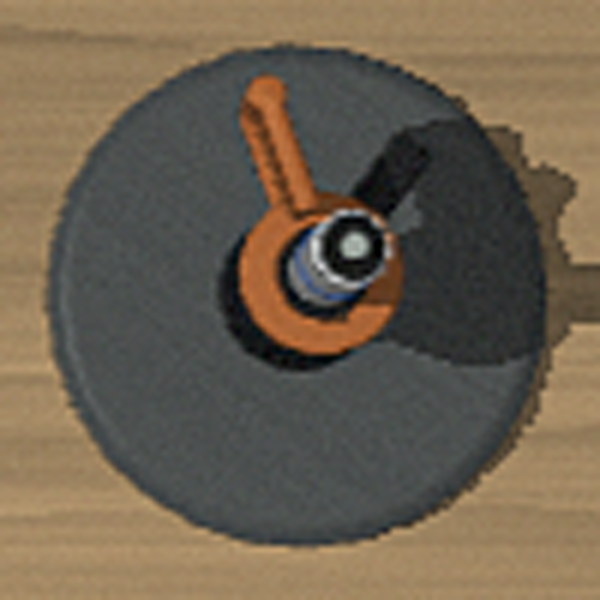

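View pics/cs.png

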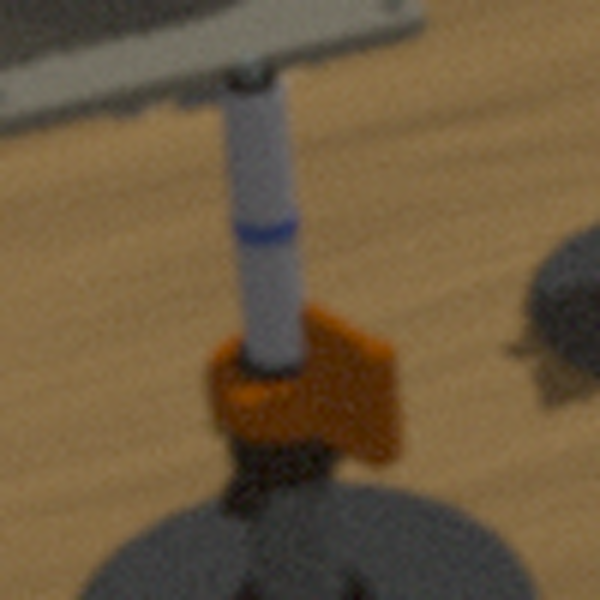

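```bash
cat >h.py <<'E'
from plant import *
import numpy as np, cv2
def ray(s,u,v):
    d=s["R"].T@np.array([(u-s["cx"])/s["fx"],(v-s["cy"])/s["fy"],1]); c=-s["R"].T@s["t"]; return c,d
def atz(s,u,v,z):
    c,d=ray(s,u,v); return c+d*(z-c[2])/d[2]
def proj(s,X):
    p=s["R"]@X+s["t"]; return s["fx"]*p[0]/p[2]+s["cx"],s["fy"]*p[1]/p[2]+s["cy"]
E
cat > m.py <<'E'
from h import *
s=vision.snapshot("top")
C=lambda u,v,z:atz(s,(u+.5)/6-.5+325,(v+.5)/6-.5+255,z)
print("base",C(298,295,.010)); print("stud",C(355,244,.224)); print("ring",C(320,273,.116))
a=C(320,273,.116)
f=C(268,86,.146); l=C(420,145,.098); print("fin",f,l)
for p in (f,l):
    d=p-a; print(np.hypot(d[0],d[1]),np.arctan2(d[1],d[0]))
s=vision.snapshot("scene")
D=lambda u,v:((u+.5)/6-.5+215,(v+.5)/6-.5+170)
from scipy.optimize import minimize_scalar
for n,(u,v) in dict(studtop=(252,68),coltopfront=(255,92),tapetop=(266,227),tapelow=(267,242),mouthfront=(273,372),collow=(275,362)).items():
    u,v=D(u,v); 
    best=min(np.arange(.09,.24,.0002),key=lambda z:abs(proj(s,np.array([a[0],a[1],z]))[1]-v))
    print(n,best,u-proj(s,np.array([a[0],a[1],best]))[0])
E
python3 m.py
```

```text
base [ 0.46836199 -0.09578122  0.01      ]
stud [ 0.46921563 -0.09550257  0.224     ]
ring [ 0.4686756  -0.09477909  0.116     ]
fin [ 0.51892552 -0.07881841  0.146     ] [ 0.50713904 -0.12595612  0.098     ]
0.05272378505658445 0.30754796471016577
0.049512060473976355 -0.6811485385785452
studtop 0.22040000000000373 -0.9613071076724964
coltopfront 0.2124000000000035 -0.8294536874454366
tapetop 0.16480000000000214 -1.1149920358614054
tapelow 0.15940000000000198 -1.181235463039684
mouthfront 0.11080000000000059 -2.212927027125204
collow 0.1146000000000007 -1.724801162021265
```

```bash
cat > v.py <<'E'
from h import *
T=vision.snapshot("wrist")["T_tool_cam"]
A=np.array([.4688,-.0954])
res=[]
q0=get_joints()
for el in np.radians([30,40,50]):
  for az in np.radians(np.arange(0,360,30)):
    for dist in (.26,.32):
      d=-np.array([np.cos(el)*np.cos(az),np.cos(el)*np.sin(az),np.sin(el)]) 
      tgt=np.array([*A,.168]); c=tgt-d*dist
      xx=np.cross(d,[0,0,1]);xx/=np.linalg.norm(xx);yy=np.cross(d,xx)
      for roll in np.radians([0,90,-90,180]):
        x=np.cos(roll)*xx+np.sin(roll)*yy; y=np.cross(d,x)
        W=np.eye(4);W[:3,:3]=np.c_[x,y,d];W[:3,3]=c
        G=W@np.linalg.inv(T)
        q=ctrl.inverse_kinematics(G[:3,3],G[:3,:3])
        if q is not None: res.append((np.abs(np.array(q)-q0).max(),np.degrees(el),np.degrees(az),dist,np.degrees(roll),G[:3,3].round(3)))
res.sort(key=lambda r:(r[1],r[0]))
for r in res[:]: print(*r)
print(get_clock())
y0=-1.53
for a in np.arange(-1.53,-3.0,-.2):
  for k in(0,np.pi):
    yv=np.array([np.cos(a+k),np.sin(a+k),0]);z=np.array([0,0,-1.]);q=ctrl.inverse_kinematics(np.array([*A,.15]),np.c_[np.cross(yv,z),yv,z]); print(a+k,None if q is None else np.round(q,2))
E
python3 v.py
```

```text
0.6707016230851682 29.999999999999996 300.0 0.26 90.0 [ 0.474 -0.158  0.201]
0.7220935482462024 29.999999999999996 270.0 0.32 90.0 [ 0.442 -0.204  0.231]
0.7683943330023985 29.999999999999996 270.0 0.26 90.0 [ 0.442 -0.152  0.201]
0.7834375219217072 29.999999999999996 270.0 0.32 0.0 [ 0.469 -0.218  0.208]
0.8196368223873672 29.999999999999996 300.0 0.32 90.0 [ 0.5   -0.203  0.231]
0.8218215312029294 29.999999999999996 270.0 0.26 0.0 [ 0.469 -0.166  0.178]
0.9027600669190041 29.999999999999996 239.99999999999997 0.32 90.0 [ 0.391 -0.176  0.231]
0.9789791765333146 29.999999999999996 330.0 0.26 90.0 [ 0.505 -0.147  0.201]
0.9829619777664916 29.999999999999996 239.99999999999997 0.32 0.0 [ 0.407 -0.201  0.208]
1.0176221710193016 29.999999999999996 239.99999999999997 0.26 90.0 [ 0.417 -0.131  0.201]
1.0367333275214117 29.999999999999996 239.99999999999997 0.26 0.0 [ 0.433 -0.156  0.178]
1.196253335592224 29.999999999999996 59.99999999999999 0.26 90.0 [ 0.52  -0.059  0.201]
1.2736278407773995 29.999999999999996 29.999999999999996 0.26 180.0 [ 0.507 -0.073  0.224]
1.2794322029858074 29.9999
[... 12699 characters left out ...]
3 [-0.01  0.48  0.21  2.05 -0.17  0.63 -1.61]
1.2115926535897932 [ 0.54  0.52 -0.57  2.03  0.43  0.7   0.91]
-2.13 [-0.05  0.48  0.28  2.05 -0.21  0.64 -1.76]
1.0115926535897932 [ 0.51  0.51 -0.53  2.03  0.39  0.69  0.74]
-2.33 [-0.09  0.49  0.33  2.05 -0.26  0.64 -1.91]
0.811592653589793 [ 0.48  0.5  -0.48  2.03  0.36  0.68  0.58]
-2.53 [-0.13  0.5   0.39  2.05 -0.31  0.65 -2.07]
0.6115926535897933 [ 0.45  0.5  -0.43  2.04  0.32  0.67  0.42]
-2.7299999999999995 [-0.17  0.51  0.45  2.05 -0.35  0.66 -2.22]
0.4115926535897936 [ 0.41  0.49 -0.38  2.04  0.29  0.67  0.25]
-2.9299999999999997 [-0.2   0.52  0.5   2.05 -0.39  0.67 -2.37]
0.2115926535897934 [ 0.38  0.49 -0.33  2.04  0.25  0.66  0.09]
```

```bash
cat > v2.py <<'E'
from h import *
T=vision.snapshot("wrist")["T_tool_cam"]
A=np.array([.4688,-.0954]); el,az,dist,roll=np.radians(30),np.radians(270),.32,np.radians(90)
d=-np.array([np.cos(el)*np.cos(az),np.cos(el)*np.sin(az),np.sin(el)]) 
tgt=np.array([*A,.168]); c=tgt-d*dist
xx=np.cross(d,[0,0,1]);xx/=np.linalg.norm(xx);yy=np.cross(d,xx)
x=np.cos(roll)*xx+np.sin(roll)*yy; y=np.cross(d,x)
W=np.eye(4);W[:3,:3]=np.c_[x,y,d];W[:3,3]=c
G=W@np.linalg.inv(T)
ctrl.goto(G[:3,3],G[:3,:3])
p=get_tool_pos();R=get_ee_rot();s=vision.snapshot("wrist")
M=np.eye(4);M[:3,:3]=R;M[:3,3]=p;M=np.linalg.inv(M@s["T_tool_cam"])
s["R"]=M[:3,:3];s["t"]=M[:3,3]
import pickle;pickle.dump(s,open("w1.pkl","wb"))
im=cv2.rotate(s["color"],cv2.ROTATE_90_COUNTERCLOCKWISE)[:,:,::-1]
cv2.imwrite("pics/w1.png",im)
for z in (.121,.166,.172,.216,.224): print(z,proj(s,np.array([*A,z])))
print(get_clock())
E
python3 v2.py
```

```text
0.121 (np.float64(360.6990334105242), np.float64(236.8327886280321))
0.166 (np.float64(318.35691344702826), np.float64(236.86719281151605))
0.172 (np.float64(312.2577287760445), np.float64(236.87214857350207))
0.216 (np.float64(263.745067823636), np.float64(236.91156649802122))
0.224 (np.float64(254.13758437837075), np.float64(236.9193728531011))
1.8667
```

View pics/w1.png

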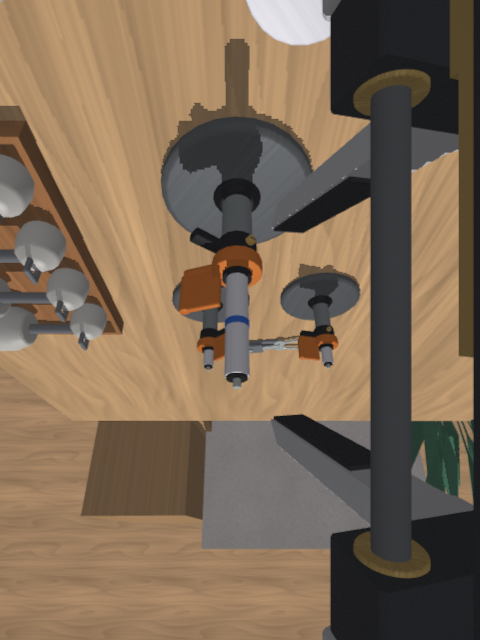

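The view is upside down. The column runs from raw u≈255 (stud) to u≈362 (bush), with the tape near u≈318. I'll enlarge it upright.

```bash
python3 - <<'E'
import pickle,cv2
s=pickle.load(open("w1.pkl","rb"));c=s["color"][195:275,245:385,::-1]
# horizontal = raw u (top of stand at left)
cv2.imwrite("pics/w1c.png",cv2.resize(c,None,fx=5.7,fy=5.7,interpolation=cv2.INTER_CUBIC))
for v in (230,237,243):
    print(v,[tuple(int(k) for k in s["color"][v,u]) for u in range(255,272)])
    print([(u,tuple(int(k) for k in s["color"][v,u])) for u in range(308,330)])
    print([(u,tuple(int(k) for k in s["color"][v,u])) for u in range(358,378)])
E
```

```text
230 [(175, 141, 105), (176, 142, 106), (115, 94, 73), (49, 46, 43), (36, 36, 37), (35, 36, 36), (38, 38, 38), (37, 38, 38), (32, 34, 33), (28, 28, 29), (25, 25, 27), (85, 84, 88), (117, 117, 121), (118, 117, 122), (115, 114, 118), (116, 114, 119), (114, 113, 119)]
[(308, (114, 114, 119)), (309, (114, 113, 119)), (310, (114, 114, 119)), (311, (114, 114, 118)), (312, (113, 113, 118)), (313, (115, 114, 118)), (314, (114, 114, 118)), (315, (114, 113, 118)), (316, (98, 101, 115)), (317, (56, 69, 107)), (318, (28, 54, 104)), (319, (30, 55, 106)), (320, (30, 54, 106)), (321, (29, 53, 105)), (322, (30, 54, 106)), (323, (64, 77, 110)), (324, (103, 105, 116)), (325, (113, 112, 117)), (326, (114, 112, 117)), (327, (113, 113, 118)), (328, (114, 113, 118)), (329, (114, 113, 119))]
[(358, (112, 112, 117)), (359, (114, 113, 118)), (360, (114, 113, 118)), (361, (113, 112, 117)), (362, (113, 112, 117)), (363, (113, 112, 117)), (364, (113, 112, 118)), (365, (97, 96, 101)), (366, (54, 53, 56)), (367, (22, 22, 24)), (368, (24, 25, 25)), (369, (22, 25, 25)), (370, (24, 25, 26)), (371, (24, 22, 24)), (372
[... 1876 characters left out ...]
 (319, (29, 53, 105)), (320, (29, 53, 105)), (321, (30, 54, 106)), (322, (30, 54, 105)), (323, (61, 75, 110)), (324, (104, 106, 117)), (325, (115, 114, 119)), (326, (114, 114, 118)), (327, (114, 114, 119)), (328, (114, 113, 118)), (329, (114, 113, 118))]
[(358, (113, 112, 117)), (359, (114, 112, 118)), (360, (113, 112, 117)), (361, (113, 112, 118)), (362, (113, 112, 118)), (363, (114, 112, 117)), (364, (114, 113, 118)), (365, (93, 93, 97)), (366, (50, 52, 53)), (367, (23, 23, 25)), (368, (24, 24, 27)), (369, (23, 23, 25)), (370, (23, 22, 25)), (371, (26, 25, 27)), (372, (30, 27, 26)), (373, (81, 49, 27)), (374, (100, 57, 27)), (375, (104, 58, 28)), (376, (103, 60, 29)), (377, (105, 60, 30))]
```

View pics/w1c.png

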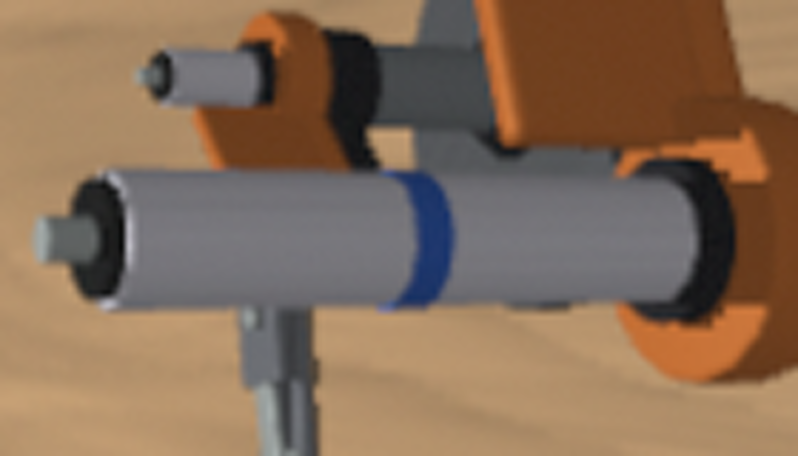

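```bash
python3 - <<'E'
from h import *; import pickle
s=pickle.load(open("w1.pkl","rb"))
from scipy.optimize import brentq
for dy in (-.002,0,.002):
  o=[brentq(lambda z:proj(s,np.array([.4688,-.1054+dy,z]))[0]-u,.05,.3) for u in (266.5,318.0,324.2,367.0)]
  print(np.round(o,4), o[2]-o[3], o[0]-o[2],o[0]-o[3],(o[2]-o[3])/(o[0]-o[3])*.095)
E
```

```text
[0.2187 0.1734 0.1675 0.1231] 0.04437747943885122 0.051202173532825995 0.09557965297167721 0.044108347494629815
[0.2178 0.1722 0.1662 0.1215] 0.044712401832976756 0.05158860274784677 0.09630100458082352 0.04410834749462867
[0.217  0.1711 0.165  0.12  ] 0.0450473242271025 0.051975031962867346 0.09702235618996985 0.04410834749462775
```

```bash
cat >> h.py <<'E'
A=np.array([.4688,-.0954])
def rot(a):
    y=np.array([np.cos(a),np.sin(a),0]);z=np.array([0,0,-1.]);return np.c_[np.cross(y,z),y,z]
def st(n=""): print(n,round(get_clock(),2),get_tool_pos().round(4),"F",np.round(get_wrist_force(),2),"T",np.round(get_wrist_torque(),2),"gap",round(get_finger_gap(),4))
def snap(cam,f,crop=None,k=1):
    s=vision.snapshot(cam);im=s["color"][:,:,::-1]
    if crop: im=im[crop[1]:crop[3],crop[0]:crop[2]]
    cv2.imwrite("pics/"+f,cv2.resize(im,None,fx=k,fy=k,interpolation=cv2.INTER_CUBIC))
E
python3 - <<'E'
from h import *
ctrl.movel(get_tool_pos()+np.array([0,-.05,.09]),rate=.2); st()
ctrl.goto(np.array([*A,.28]),rot(1.58)); st()
ctrl.movel(np.array([*A,.1753]),rate=.1); st("down")
snap("wrist","w2.png");snap("scene","s2.png",(180,140,340,280),4)
E
```

```text
2.53 [ 0.4418 -0.2545  0.3206] F [ 0.42  0.66 -0.27] T [-0.66  0.3   0.03] gap 0.0936
 4.08 [ 0.4682 -0.0963  0.2793] F [-0.55 -0.27 -0.37] T [ 0.   -0.16 -0.02] gap 0.0937
down 5.28 [ 0.4693 -0.0954  0.1758] F [-0.1  -0.74 -0.14] T [ 0.1  -0.18  0.02] gap 0.0942
```

View pics/w2.png

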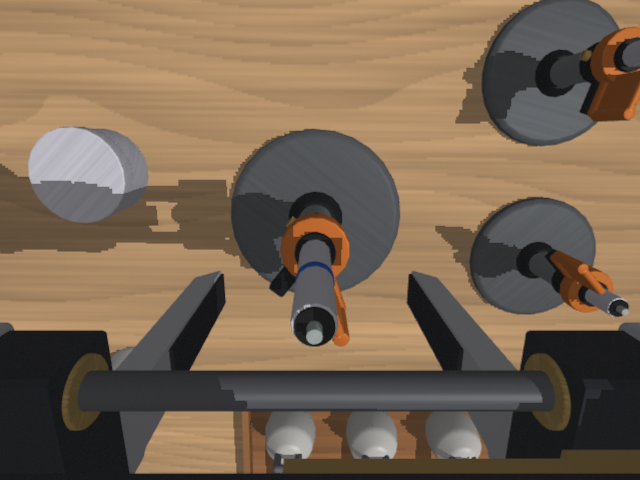

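View pics/s2.png

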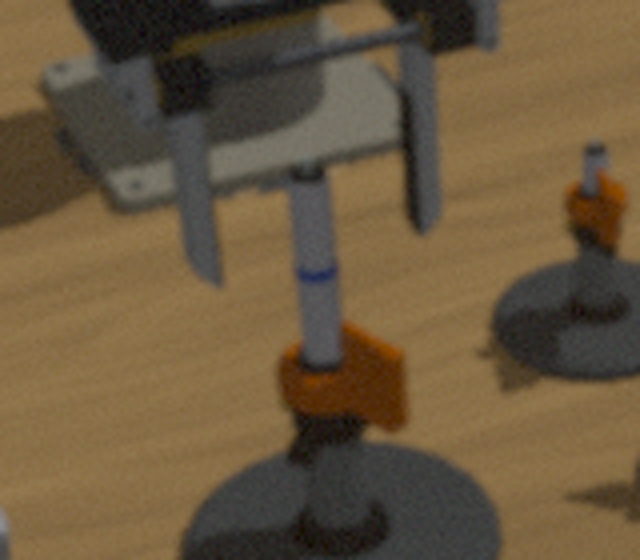

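The open fingers straddle the column symmetrically: tips at u≈222 and 410, column at u≈315. Now I'll grip and press down.

```bash
python3 - <<'E'
from h import *
st();ctrl.close(f_grip=35); ctrl.sleep(.2); st("gripped")
p=get_tool_pos(); np.save("p0.npy",p)
ctrl.movel(p-np.array([0,0,.030]),rate=.04);st()
ctrl.movel(p-np.array([0,0,.0443]),rate=.03);ctrl.sleep(.3);st("pressed");print("dz",p[2]-get_tool_pos()[2])
snap("wrist","w3.png",(240,180,400,340),4);snap("scene","s3.png",(220,170,320,270),6);snap("top","t3.png",(325,255,425,355),5)
E
```

```text
5.38 [ 0.4692 -0.0955  0.1758] F [-0.36  0.17 -0.34] T [ 0.13 -0.11  0.04] gap 0.0938
gripped 6.71 [ 0.4688 -0.096   0.1753] F [-0.29 -2.47 -0.38] T [-0.57 -0.22  0.02] gap 0.0196
 7.61 [ 0.4688 -0.096   0.1453] F [-0.44 -2.82  5.67] T [-0.8   0.07  0.01] gap 0.0195
pressed 8.53 [ 0.4688 -0.096   0.1312] F [-1.29 -2.57  6.29] T [-0.76  0.14 -0.03] gap 0.0196
dz 0.04406576744679924
```

View pics/w3.png

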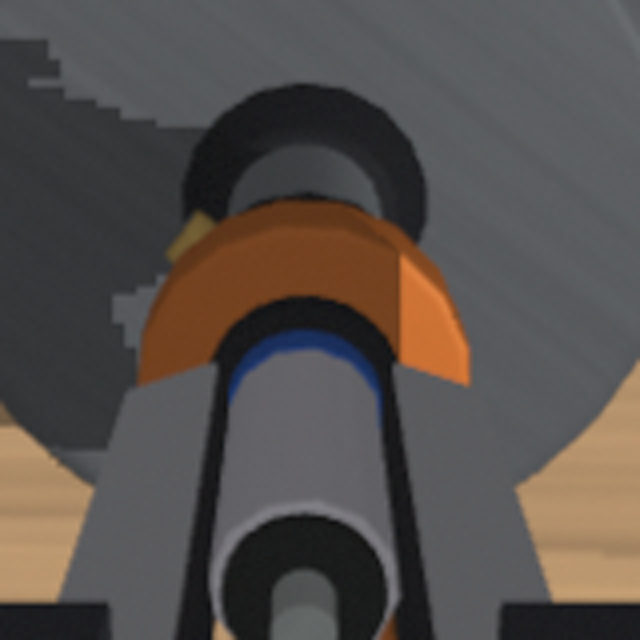

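View pics/s3.png

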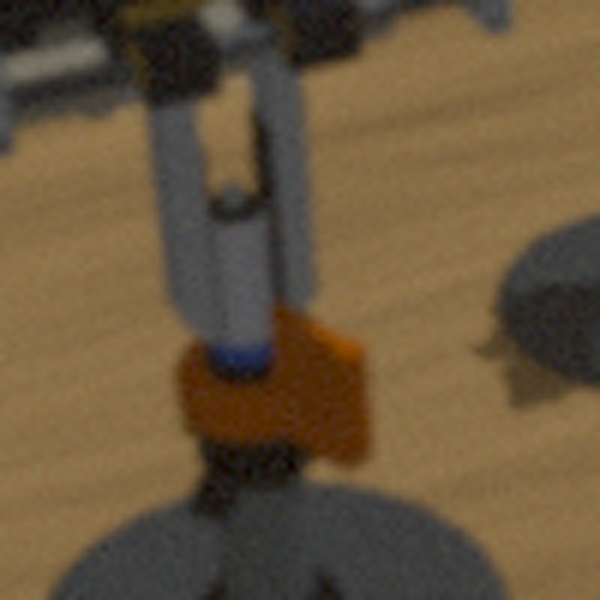

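```bash
cat > chk.py <<'E'
from h import *
import sys
p=get_tool_pos();R=get_ee_rot();s=vision.snapshot("wrist")
M=np.eye(4);M[:3,:3]=R;M[:3,3]=p;M=np.linalg.inv(M@s["T_tool_cam"]);s["R"]=M[:3,:3];s["t"]=M[:3,3]
dirn=R@s["T_tool_cam"][:3,3]; dirn[2]=0; dirn/=np.linalg.norm(dirn)
ax=np.array([p[0],p[1],0])
for n,r,z in (("stud top",0,.121+.0507+.008),("col top front",.01,.121+.0507),("tape up",.01,.127),("tape low/mouth",.01,.121),("bush edge",.0135,.121),("ring edge",.0235,.116)):
    print(n,np.round(proj(s,ax+dirn*r+[0,0,z]),2))
u=int(round(proj(s,ax+[0,0,.13])[0]))
print(u,[(v,*map(int,s["color"][v,u])) for v in range(225,272)])
E
python3 chk.py
```

```text
stud top [316.72 335.22]
col top front [316.5  302.91]
tape up [316.26 265.55]
tape low/mouth [316.23 261.76]
bush edge [316.19 255.54]
ring edge [316.05 234.98]
316 [(225, 61, 63, 65), (226, 61, 63, 65), (227, 53, 55, 57), (228, 31, 32, 33), (229, 28, 26, 23), (230, 66, 40, 23), (231, 95, 55, 28), (232, 94, 53, 25), (233, 96, 55, 29), (234, 95, 55, 27), (235, 96, 55, 27), (236, 103, 59, 29), (237, 114, 65, 32), (238, 119, 68, 32), (239, 118, 67, 33), (240, 117, 66, 33), (241, 116, 65, 30), (242, 116, 65, 31), (243, 116, 66, 32), (244, 117, 66, 32), (245, 117, 66, 32), (246, 117, 67, 33), (247, 116, 65, 31), (248, 116, 65, 30), (249, 117, 66, 32), (250, 117, 66, 32), (251, 116, 65, 30), (252, 117, 66, 32), (253, 99, 57, 30), (254, 38, 29, 25), (255, 22, 23, 24), (256, 22, 21, 22), (257, 23, 24, 26), (258, 23, 25, 27), (259, 24, 26, 28), (260, 23, 23, 25), (261, 23, 25, 27), (262, 24, 34, 60), (263, 24, 45, 90), (264, 27, 47, 91), (265, 27, 48, 93), (266, 34, 55, 101), (267, 69, 78, 107), (268, 101, 99, 104), (269, 100, 98, 103), (270, 101, 99, 104), (271, 101, 99, 104)]
```

The tape is fully visible right at the bush top, and its lower edge (v≈262) meets the black bush with no grey between them. Step 1 has been held; next is the sweep.

```bash
python3 - <<'E'
from h import *
c=np.load("p0.npy")-np.array([0,0,.0444])
for a in np.arange(1.48,.44,-.1):
    ctrl.movel(c,rot=rot(a)); st(round(a,2))
snap("wrist","w4.png");snap("top","t4.png",(325,255,425,355),5)
snap("scene","s4.png",(220,170,320,270),6)
E
```

```text
1.48 8.98 [ 0.4688 -0.096   0.1312] F [-1.29 -3.28  6.17] T [-0.72  0.17 -0.04] gap 0.0191
1.38 9.23 [ 0.4688 -0.096   0.1312] F [-1.87 -3.99  6.04] T [-0.78  0.11 -0.05] gap 0.0192
1.28 9.48 [ 0.4688 -0.0961  0.1312] F [-1.69 -4.12  5.87] T [-0.79  0.18 -0.  ] gap 0.0196
1.18 9.73 [ 0.4688 -0.0961  0.1312] F [-1.73 -2.51  6.32] T [-0.8   0.19  0.04] gap 0.0194
1.08 9.98 [ 0.4688 -0.0961  0.1311] F [-1.11 -3.59  6.53] T [-0.82  0.19  0.07] gap 0.0194
0.98 10.23 [ 0.4687 -0.0961  0.1311] F [-1.1  -3.52  5.58] T [-0.8   0.21  0.05] gap 0.0198
0.88 10.48 [ 0.4688 -0.0961  0.1311] F [-1.03 -3.71  5.61] T [-0.83  0.19  0.06] gap 0.0195
0.78 10.73 [ 0.4687 -0.0961  0.1311] F [-0.9  -3.7   6.62] T [-0.84  0.13  0.04] gap 0.0196
0.68 10.98 [ 0.4687 -0.0961  0.1311] F [-0.75 -3.87  6.39] T [-0.83  0.22  0.06] gap 0.0196
0.58 11.23 [ 0.4687 -0.0962  0.1311] F [-0.79 -3.73  6.69] T [-0.85  0.23  0.05] gap 0.0199
0.48 11.48 [ 0.4687 -0.0962  0.1311] F [-0.89 -4.31  5.95] T [-0.85  0.25  0.04] gap 0.0195
```

View pics/w4.png

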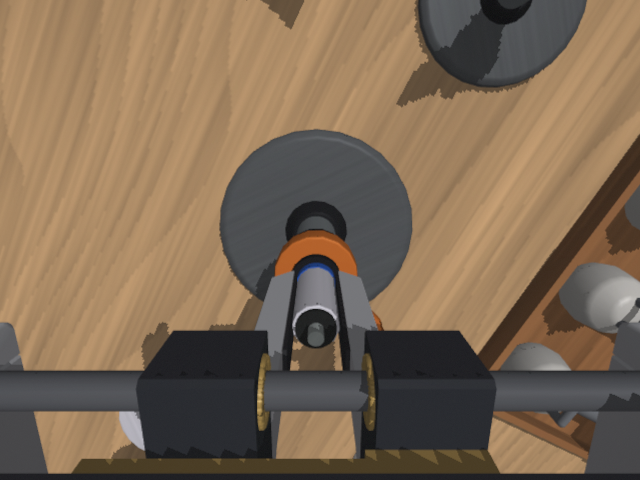

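View pics/s4.png

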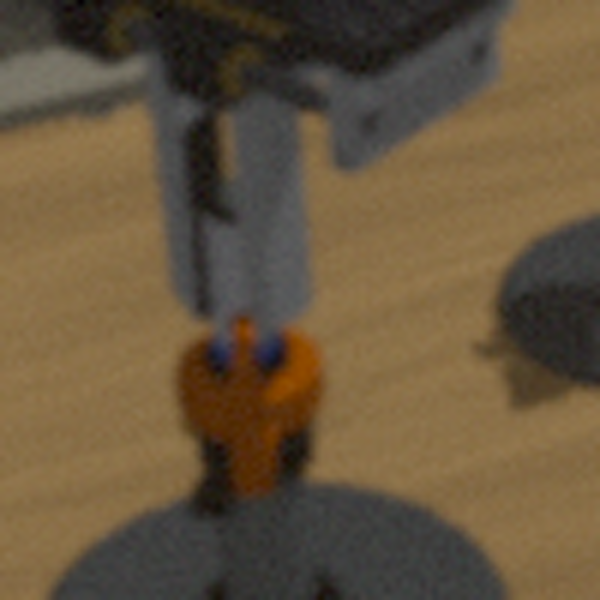

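The fin now points toward the camera, at crop (245,410). I'll continue in fine steps and watch the yaw moment for the stop.

```bash
python3 - <<'E'
from h import *
c=np.load("p0.npy")-np.array([0,0,.0444])
for a in np.arange(.40,.10,-.03):
    ctrl.movel(c,rot=rot(a)); R=get_ee_rot(); tz=np.mean([get_wrist_torque()[2] for _ in range(3)])
    st(f"{a:.2f} {np.arctan2(R[1,1],R[0,1]):.3f}")
    if get_wrist_torque()[2]>.22: break
np.save("a.npy",a)
snap("scene","s5.png",(220,170,320,270),6);snap("top","t5.png",(325,255,425,355),5)
E
```

```text
0.40 0.400 11.88 [ 0.4687 -0.0962  0.1311] F [-2.03 -4.5   6.34] T [-0.9   0.26  0.02] gap 0.0193
0.37 0.370 12.13 [ 0.4687 -0.0962  0.1311] F [-1.12 -4.7   6.65] T [-0.86  0.2   0.07] gap 0.0196
0.34 0.340 12.38 [ 0.4687 -0.0962  0.1311] F [-2.29 -3.95  6.64] T [-0.83  0.17  0.08] gap 0.0192
0.31 0.310 12.63 [ 0.4687 -0.0962  0.1311] F [-1.77 -4.69  6.08] T [-0.81  0.26  0.07] gap 0.0194
0.28 0.280 12.88 [ 0.4687 -0.0962  0.1311] F [-1.44 -3.74  6.42] T [-0.85  0.19  0.07] gap 0.0197
0.25 0.250 13.13 [ 0.4687 -0.0962  0.1311] F [-1.51 -5.19  6.53] T [-0.85  0.29  0.11] gap 0.0198
0.22 0.220 13.38 [ 0.4686 -0.0962  0.1311] F [-1.11 -4.68  5.78] T [-0.83  0.22  0.08] gap 0.0198
0.19 0.190 13.63 [ 0.4686 -0.0962  0.131 ] F [-1.63 -4.76  6.17] T [-0.84  0.26  0.06] gap 0.0193
0.16 0.160 13.88 [ 0.4686 -0.0962  0.1311] F [-1.27 -5.03  5.93] T [-0.87  0.26  0.09] gap 0.0191
0.13 0.130 14.13 [ 0.4687 -0.0962  0.1311] F [-1.08 -5.41  6.06] T [-0.84  0.27  0.16] gap 0.0196
0.10 0.101 14.38 [ 0.4687 -0.0961  0.1311] F [-2.11 -4.35  6.18] T [-0.78  0.25  0.29] gap 0.0197
```

View pics/s5.png

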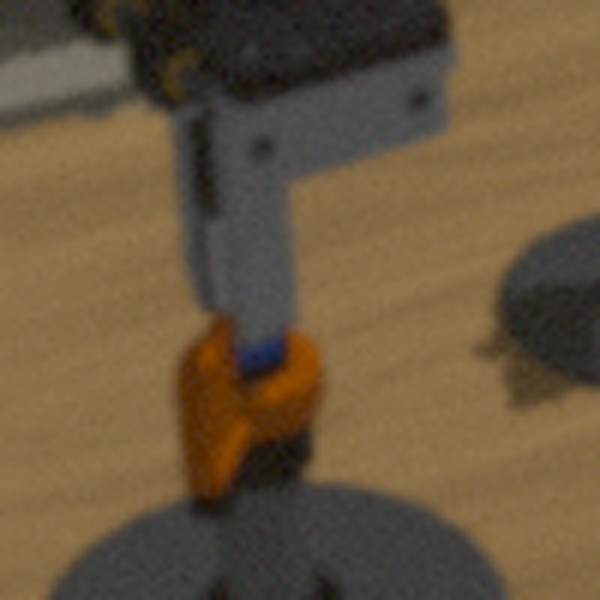

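View pics/t5.png

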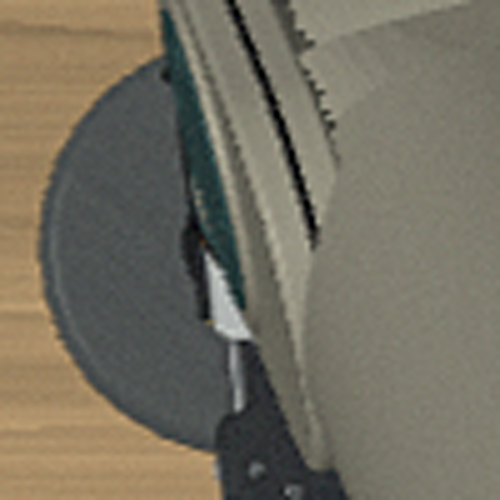

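```bash
python3 - <<'E'
from h import *
ctrl.movel(np.load("p0.npy")-np.array([0,0,.0444]),rot=rot(.085));ctrl.sleep(.4);st()
s=vision.snapshot("scene")
im=cv2.resize(s["color"][170:270,220:320,::-1],None,fx=6,fy=6,interpolation=cv2.INTER_CUBIC)
f=lambda p:tuple(int(round(x)) for x in ((p[0]-220+.5)*6-.5,(p[1]-170+.5)*6-.5))
for th,col in ((0,(0,255,0)),(.1,(0,255,255)),(.25,(255,0,255))):
  a=-.681+th
  for r,z in((.056,.140),(.016,.146),(.056,.11)):
    q=f(proj(s,np.array([A[0]+r*np.cos(a),A[1]+r*np.sin(a),z])));print(th,r,z,q);cv2.circle(im,q,3,col,-1)
cv2.imwrite("pics/s6.png",im)
E
python3 chk.py
```

```text
15.13 [ 0.4687 -0.0961  0.1311] F [-0.56 -4.03  6.26] T [-0.73  0.3   0.34] gap 0.0194
0 0.056 0.14 (187, 398)
0 0.016 0.146 (229, 307)
0 0.056 0.11 (196, 478)
0.1 0.056 0.14 (205, 399)
0.1 0.016 0.146 (234, 308)
0.1 0.056 0.11 (214, 480)
0.25 0.056 0.14 (233, 400)
0.25 0.016 0.146 (242, 308)
0.25 0.056 0.11 (241, 481)
stud top [315.16 335.6 ]
col top front [315.26 303.23]
tape up [315.37 265.83]
tape low/mouth [315.39 262.03]
bush edge [315.41 255.81]
ring edge [315.47 235.23]
315 [(225, 74, 77, 80), (226, 75, 79, 81), (227, 75, 78, 80), (228, 64, 66, 68), (229, 33, 34, 34), (230, 78, 44, 26), (231, 121, 67, 31), (232, 123, 68, 31), (233, 124, 69, 31), (234, 125, 68, 31), (235, 128, 71, 33), (236, 136, 75, 35), (237, 167, 94, 45), (238, 198, 115, 59), (239, 186, 106, 51), (240, 176, 97, 44), (241, 173, 95, 43), (242, 174, 95, 42), (243, 174, 95, 43), (244, 173, 94, 41), (245, 174, 95, 43), (246, 173, 94, 42), (247, 174, 95, 44), (248, 174, 95, 44), (249, 174, 95, 43), (250, 174, 95, 43), (251, 174, 95, 43), (252, 174, 95, 44), (253, 162, 88, 41), (254, 115, 65, 35), (255, 24, 24, 25), (256, 25, 26, 27), (257, 28, 27, 29), (258, 28, 28, 30), (259, 28, 29, 31), (260, 29, 29, 31), (261, 28, 28, 32), (262, 28, 34, 52), (263, 30, 50, 94), (264, 30, 59, 119), (265, 33, 61, 120), (266, 33, 65, 132), (267, 60, 86, 151), (268, 104, 114, 145), (269, 131, 129, 136), (270, 132, 130, 136), (271, 131, 129, 136)]
```

View pics/s6.png

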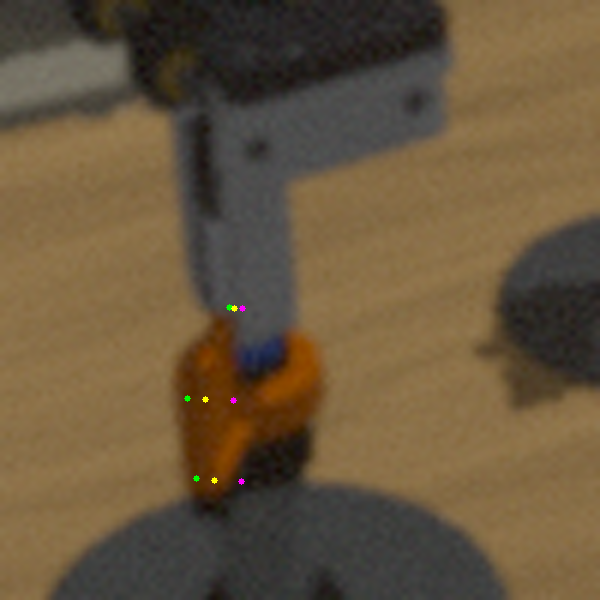

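```bash
python3 - <<'E'
from h import *
s=vision.snapshot("scene")
for u in(0,1):
  im=s["color"][215:265,235:285,::-1]
im=cv2.convertScaleAbs(cv2.resize(im,None,fx=12,fy=12,interpolation=cv2.INTER_CUBIC),alpha=2.2)
f=lambda p:tuple(int(round(x)) for x in ((p[0]-235+.5)*12-.5,(p[1]-215+.5)*12-.5))
# lug end corners & shifted -1.2px
a=-.681;e=np.array([np.cos(a),np.sin(a)]);n=np.array([-e[1],e[0]])
for w in(-.0065,.0065):
    q=f(proj(s,np.array([*(A+.049*e+w*n),.098])));print(q);cv2.circle(im,q,3,(0,255,0),-1)
cv2.imwrite("pics/s7.png",im)
E
```

```text
(194, 448)
(275, 459)
```

View pics/s7.png

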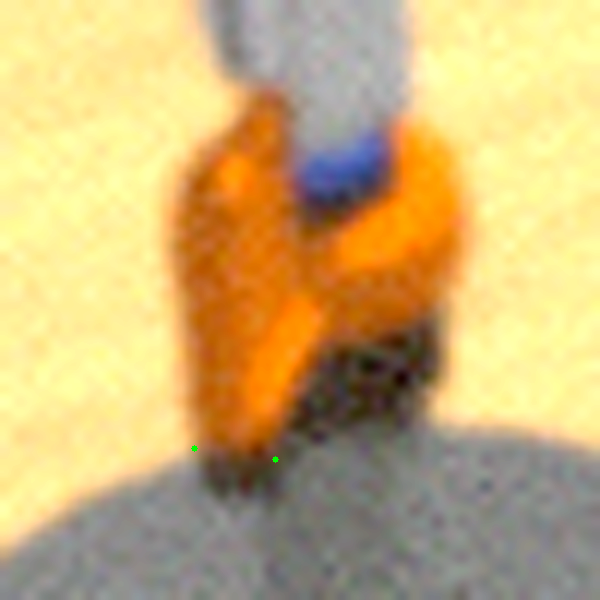

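The lever's end (crop x≈195–270) sits centred on the black lug (x≈205–270). The yaw moment rises steadily as at a hard stop, and the tape is still at the bush. Handing in.

```bash
python3 - <<'E'
from h import *
ctrl.sleep(.3);st();ctrl.sign_off();st()
E
```

```text
15.58 [ 0.4687 -0.0961  0.1311] F [-1.44 -4.39  6.6 ] T [-0.82  0.27  0.3 ] gap 0.0195
the job is handed in; nothing more can be done
the job is handed in; nothing more can be done
```

The job is handed in at about 15.6 s, with the hand still gripping the column at its mark and the lever closed over the stop lug. The hand-in gives no verdict, so what follows is from my own checks.

- **Column height:** From a side view with the wrist camera I measured the tape's lower edge about 44 mm above the mouth. I gripped the column just above the tape with 35 N and pressed it down 44.1 mm. The wrist picture shows the whole tape directly above the bush with no bare column between, and I judge it within about 1 mm. The hand's height then stayed within 0.2 mm, and the finger gap steady at about 19.5 mm, through the sweep.
- **Lever:** I turned the hand clockwise about 1.5 rad. The yaw moment rose from 0.08 to about 0.3 N m at the end, as at a hard stop. The last scene picture shows the lever's end centred over the lug.
- **Disagreements:**
  - The stop came at a hand angle about 0.13 rad further than I had predicted. First contact with the fin also came later than predicted, so the travel still fits.
  - Projecting the fin into the scene picture was ambiguous to about 0.1 rad, so for "closed" I relied on the moment and on the lever lying over the lug.
- **Stand and other objects:** I saw no shift or tilt of the stand in the scene pictures. I did not measure the stand or the bystanders again at the end.

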